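# Hold the sprung key switch of the desk drawer turned

## Robot

A 6-joint arm with a two-finger parallel gripper is mounted at the origin on the work surface. World frame = base frame: x ahead of the robot, y to its left, z up, the work surface at z = 0. Lengths are in m, angles in degrees, forces in N, time in s.
With the tool pointing down it reaches from about 0.25 to 0.725 m from the base axis. Payload 9.7 kg.
Tool frame: the origin (TCP) lies midway between the tips of the shut fingers; the grasp point (between the pads) lies 19 mm behind it; z points along the fingers, y is the direction in which the jaws open and shut (so a half turn about z gives the same grasp; the last joint's range is limited). The gripper opens to 85 mm and grips with 20 to 120 N. Pads are 22 mm wide; open, the fingers measure 114 mm over their backs; the gripper's body (76 mm by 85 mm) begins 54 mm behind the grasp point. The pads swing forward as they close: fully open they stand 13 mm farther back than shut.
Start: joints at [68.468, 4.979, 10.078, 95.1, 0, 90], TCP at [0.202, 0.512, 0.231] pointing down, gripper open.
Joint ranges: [-179.16, 179.16], [-48.56, 103.87], [-65.8, 70.77], [-126.05, 130.52], [-82.76, 87.17], [-180, 180]. Speed limits (degrees/s): [127.2, 127.2, 147.25, 180, 180, 180].

## Interface

Orientations are given as [roll, pitch, yaw] about the fixed x, y, z axes, in that order (R = Rz(yaw) Ry(pitch) Rx(roll)).
In Python, from workcell import bot, camera, recognise gives the robot as it stands. The module is installed in compiled form; this text tells all that it offers.
- The arm moves only by the tool apply_moves, never from a script. Its argument "targets" is one flat list of numbers, 7 for each row, row after row: the shift along the world's x, y, z in units of 30 mm (1.0 is 30 mm), then the turn, a rotation vector about the world's x, y, z in units of 6 degrees (1.0 is 6 degrees), then the opening, from 0 (shut) to 1 (fully open). A call has 1 to 5 rows; each row is the pose to reach, as a shift and turn from the pose commanded when the call began; what a row does not reach only later rows make up. A row lasts 1/10 s, in which the tool goes at most 50 mm and 8.59 degrees, less where a joint would pass 70% of its speed; a pose out of reach is approached as far as the arm can. A call with a gripper value outside its range is refused whole. The fingers move at their own pace and stop on an object; "newtons" is the grip in N (left out, the last holds). Time passes only in rows, so rows that repeat a pose let the fingers close. It gives the time, the measured TCP pose, the force and the opening at its end, in the units of the state.
- bot.get_obs(): the state, without advancing time (a new reading comes with each control period).
- camera(name): name is "side" or "top" or "wrist"; returns a dict with "img" (384x512x3 uint8, red, green, blue), "intrinsics" (3x3 intrinsics, pixels), "origin" and "rotation" of the camera in the world. Camera axes: x right, y up, looking along -z (the intrinsics and any distortion apply to the point x, -y, -z); pixel columns grow to the right and rows downward; lengths in m; the calibration is good to about 2 mm. The wrist camera is an equidistant fisheye: a pixel r from the principal point sees the ray r / f radians off the axis. A picture is of the moment at which its call begins. There is no depth.
- bot.job_done(): hands the job in, once; it reports no verdict.
Trained networks look in the newest picture that a camera, given by its name, has taken for a name from the list of things; names that differ only in an ending like _2 or _b are one class to them, and where a whole thing is asked for, a point or a joint stands for the part that bears it (a point fixed in the world has none). Each returns a list of dicts, best first, with "conf" (0 to 1); they miss things now and then, are a little off and sometimes report something else, mostly with a low value. They report only what shows in the picture. A call takes as long as a camera call. They do not tell look-alikes from the thing itself.
- recognise(query, camera): "box" ([left, top, right, bottom] in pixels, round what is visible of it).
The state is a dict: "time": time; "q": joint angles; "qd": joint speeds; "joint_efforts": joint torques, N m; "ee_pos": TCP position; "tcp_rot": TCP orientation; "wrist_force": force on the tool from outside, world axes, zero at the start; "torque": the same for the moment, N m; "opening": finger opening in m.
Only numpy, scipy, OpenCV 4.12 (cv2) and the standard library are available. Lean on these libraries where they do the work, as an engineer would, in place of code of your own. Each camera call takes 0.05 s, during which the arm holds its last target.

## Task

Take the key with the square head up and off its peg on the key rack and push it fully home into the lock on top of the white drawer box, working it past the sticky pins. Then turn it a quarter turn clockwise (seen from above), right to its stop, and finish while holding it turned there against the lock's spring, so that I can pull the drawer; do not let go. Leave the round-headed key and the tag hanging, and do not knock over or push away the pen pot.

Things in the scene. Friction and masses are not known exactly. Their poses are not given: they have to be found in the camera images.
- key_head (a point): Square-headed key, loose, 40 g, hangs blade down on any of the rack's 3 pegs. Centre of its flat black head: 36 mm wide (own y), 10 thick (x), 44 high (z up). Grip across the 36 mm; the peg crosses the flat faces along own x, through a window 20 mm wide whose sill is 6 mm below this point and whose roof (upside-down V resting on the peg) is 16 mm above it at the middle, 11 at the sides.
- key_shoulder (a point): The same key: centre of the underside of its round collar (14 mm across, 10 high), on the key's axis 32 mm below the head's centre. The collar rests on the lock's face when the key is fully home; the head's underside is then 10 mm above the face.
- key_tip (a point): The same key: lower end of its blade, 68 mm below the head's centre. From the collar down: round neck 6 mm across for 9 mm, flat bit 14 mm wide (own y) by 5 mm thick (own x) for 18 mm, wedge tip 3.5 mm thick for 9 mm. The blade is the same after half a turn.
- rack_bar (a point): Fixed wooden key rack: level 12 mm square bar, 220 mm long, on two end posts, top 161 mm over the desk; foot 12 mm thick reaching 40 mm in front. Point: middle of the bar's front face, 155 mm over the desk, level with the pegs' axes. Own x points into the bar, y along it, z up. 6 mm round steel pegs stick out along -x at y = -78, 0, +78 mm. A key hangs about 36 mm in front of the bar.
- peg_mid (a point): Centre of the upturned tip of the rack's middle peg (axes as the rack). Each peg is level for 50 mm, then rises 8 mm over its last 6 mm. To come off, a key must be raised at least 8 mm (11 is right; at 15.7 its window's sill meets the peg), then drawn along the rack's -x at least 30 mm, past the tip.
- lock (a point): Lock on top of the fixed white drawer box (160 wide, 180 deep, 100 mm high). Centre of the keyhole's mouth on the 52 mm square steel face, 104 mm over the desk, 45 mm from the box's middle towards the drawer front. Own z up, x from front to rear, y along the keyhole: 16.5 mm long (y), 7.5 wide (x), bevelled long edges, in a 6 mm plate that does not turn.
- slot_depth (a point): Bottom of the turning plug under the lock's plate, 36.5 mm below the keyhole's mouth (axes as the lock). Its slot is 16 by 6.5 mm. Two sticky round-nosed pins reach 3.5 mm in from the slot's ends, 13.5 and 20.5 mm below the mouth; a steady push of about 10 to 15 N, or less with some wiggling, gets past. The key turns only when home (collar within 3 mm of the face).
- plug (a joint): Turn of the lock's plug, rad: 0 at rest, growing clockwise seen from above, stop at 1.57. A spring (0.06 N m per rad, plus 0.02 N m friction) turns it back if the key is let go. The key has about 0.12 rad of play in the plug, so the key itself turns about 1.6 to 1.7 rad to the stop. The plug's cam pushes the drawer front out by 15 mm.
- ring_key_head (a point): The other, round-headed key, loose, on another peg: centre of its black ring head, 38 mm across, 8 mm thick; its shaft reaches to 54 mm below. It is left hanging.
- pen_pot_mid (a point): A bystander: white pen pot, 60 mm across and 85 mm high, with pens that reach to about 130 mm; point on its axis 45 mm over the desk.
- tag_ring (a point): A dark wooden key tag, loose, on the third peg: centre of its steel ring, 38 mm across, 8 mm thick; the flat tag, 30 mm wide, reaches to 62 mm below. It is left hanging.
Mind the look-alikes: they are no part of the job. Leave any blue, green or pink look-alike of the part that bears key_head alone.

How it is judged:
By the outcome, as a careful person would: the job done as asked, in the order asked, and still so for the second after the job is handed in, while the arm keeps its last pose, push and grip.
It also fails if it takes over 59 s, if anything falls off the work surface, if the arm or the gripper's body presses on something with over 40 N, if the wrist force passes 120 N, or if a joint passes its speed limit or range.

## Working session

There is one attempt and no reset: what is moved stays moved. The work goes in short steps, Python scripts to look and compute and a tool call to move; the robot and the scene stay as the last step left them, time stands still between calls to the robot, and variables do not carry over. Pictures are saved under pics/ and viewed, and the job is handed in when it is done.

Besides the shell and the picture viewer there is one more tool, called after "Call:" by a JSON object that holds its "api" and its "payload", one argument or row to a line. apply_moves: Moves the arm, as the interface text tells. Its arguments: {"type":"object","properties":{"targets":{"type":"array"},"newtons":{"type":"number"}},"required":["targets"]}

```bash
mkdir -p pics; cat > h.py <<'E'
from workcell import bot,camera,recognise
import numpy as np,cv2
def snap(n,fn):
    c=camera(n); cv2.imwrite('pics/'+fn,cv2.cvtColor(c['img'],cv2.COLOR_RGB2BGR)); return c
E
python3 - <<'E'
from h import *
import pickle
print(bot.get_obs())
cs={}
for n in ['side','top','wrist']:
    c=snap(n,n+'0.png'); cs[n]=c
    print(n,c['intrinsics'],c['origin'],c['rotation'],[k for k in c])
    for q in ['key_head','key_shoulder','key_tip','rack_bar','peg_mid','lock','ring_key_head','pen_pot_mid','tag_ring']:
        print(q,[([round(float(x)) for x in r['box']],round(r['conf'],2)) for r in recognise(q,n)])
pickle.dump(cs,open('c0.pkl','wb'))
E
```

```text
{'time': 0.0, 'q': array([6.84663543e+01, 5.00972713e+00, 1.00343485e+01, 9.50985088e+01,
       6.36351520e-04, 9.00012334e+01]), 'qd': array([-0.03294101,  0.02052418, -0.06508104, -0.01878607,  0.03666144,
        0.04332255]), 'joint_efforts': array([-1.64721663e-03, -5.20386779e+01,  4.64807832e+01,  1.63442502e-02,
       -9.31343016e-05,  1.87779887e-05]), 'ee_pos': array([0.20179102, 0.51140411, 0.23059529]), 'tcp_rot': array([-1.79926113e+02, -6.34760450e-04,  1.58465120e+02]), 'wrist_force': array([ 0.53407829, -0.22072363,  0.34148953]), 'torque': array([ 0.02782961, -0.01840206,  0.02861829]), 'opening': 0.08572866593221024}
side [[489.69606942   0.         263.501086  ]
 [  0.         489.69606942 201.50587923]
 [  0.           0.           1.        ]] [0.07696918 0.79857576 0.70720696] [  57.94753832   -1.40876173 -146.33511991] ['img', 'intrinsics', 'origin', 'rotation']
key_head [([90, 278, 116, 313], 0.97), ([210, 241, 228, 280], 0.92), ([140, 330, 163, 368], 0.84), ([258, 319, 274, 337], 0.53)]
key_shoulder [([232, 222, 242, 252], 0.75), ([213, 242, 226, 282], 0.74
[... 939 characters left out ...]
10, 141, 141], 0.82), ([174, 246, 191, 280], 0.65), ([104, 180, 132, 211], 0.51)]
rack_bar [([143, 148, 250, 214], 0.7)]
peg_mid [([144, 149, 249, 219], 0.97)]
lock [([305, 125, 392, 220], 0.6)]
ring_key_head []
pen_pot_mid [([263, 189, 286, 212], 0.58)]
tag_ring [([228, 183, 243, 195], 0.65), ([192, 192, 208, 198], 0.19)]
wrist [[297.31863964   0.         249.88350058]
 [  0.         297.31863964 185.64708757]
 [  0.           0.           1.        ]] [0.13986069 0.53392984 0.37192514] [-1.50864103e+01 -3.69736390e-02  6.84895629e+01] ['img', 'intrinsics', 'origin', 'rotation']
key_head []
key_shoulder []
key_tip []
rack_bar []
peg_mid []
lock []
ring_key_head []
pen_pot_mid []
tag_ring []
```

```bash
python3 - <<'E'
import cv2
a=cv2.imread('pics/side0.png');cv2.imwrite('pics/s0z.png',cv2.resize(a[180:380,70:330],None,fx=3,fy=3,interpolation=cv2.INTER_CUBIC))
a=cv2.imread('pics/top0.png');cv2.imwrite('pics/t0z.png',cv2.resize(a[100:290,90:400],None,fx=2.5,fy=2.5,interpolation=cv2.INTER_CUBIC))
E
```

```text
(no output)
```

View pics/side0.png

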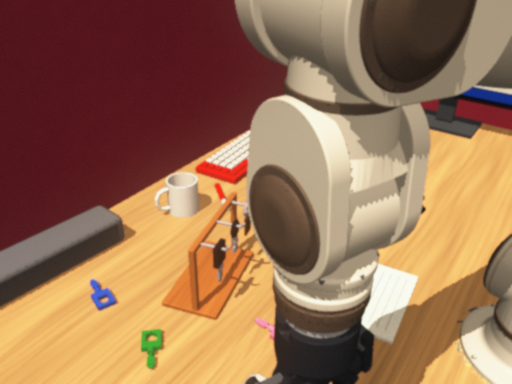

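View pics/top0.png

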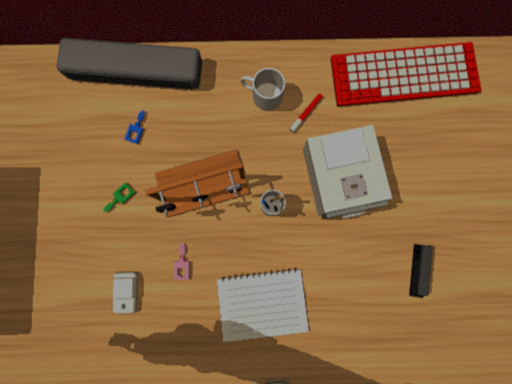

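```bash
ls -la pics
```

```text
total 1808
drwxr-xr-x 2 agent agent   4096 Dec  6 21:55 .
drwxr-xr-x 3 agent agent   4096 Dec  6 21:55 ..
-rw-r--r-- 1 agent agent 494161 Dec  6 21:55 s0z.png
-rw-r--r-- 1 agent agent 283990 Dec  6 21:55 side0.png
-rw-r--r-- 1 agent agent 434289 Dec  6 21:55 t0z.png
-rw-r--r-- 1 agent agent 327095 Dec  6 21:55 top0.png
-rw-r--r-- 1 agent agent 293482 Dec  6 21:55 wrist0.png
```

View pics/s0z.png

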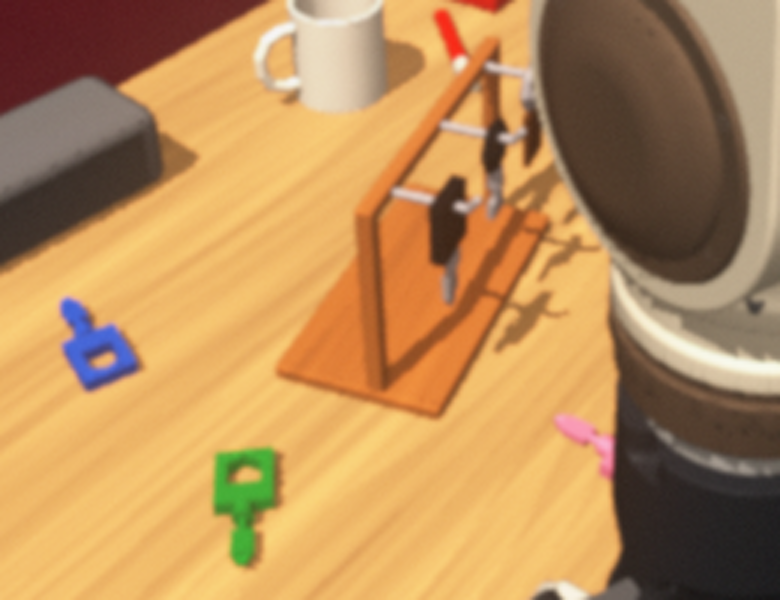

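View pics/t0z.png

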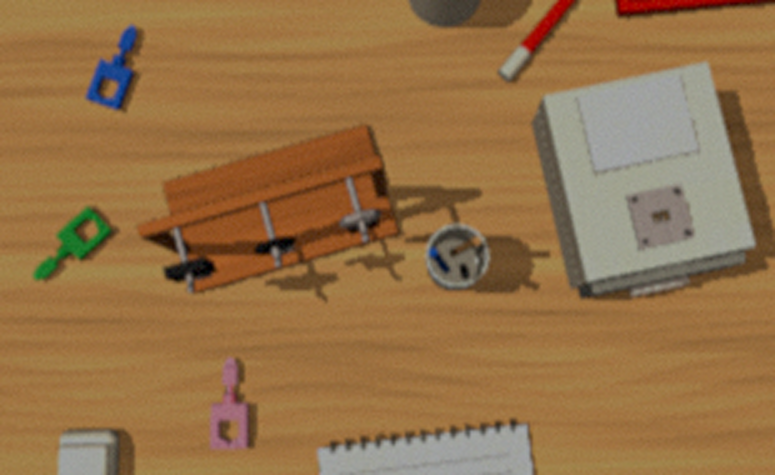

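The square-headed key hangs on the left peg (top image about x 165, y 208), the ring key in the middle and the tag on the right. The lock is at about (354,186) and the pot at (273,202). The blue, green and pink look-alikes lie on the desk. Next I'll compute positions from the top view.

```bash
cat >> h.py <<'E'
from scipy.spatial.transform import Rotation as Ro
def Rc(c): 
    r=np.array(c['rotation']); return Ro.from_euler('xyz',r,degrees=True).as_matrix() if r.size==3 else r
def ray(c,u,v,fish=False):
    K=np.array(c['intrinsics']); x=(u-K[0,2])/K[0,0]; y=(v-K[1,2])/K[1,1]
    if fish:
        t=np.hypot(x,y); s=np.sin(t)/t if t>0 else 1; d=np.array([x*s,-y*s,-np.cos(t)])
    else: d=np.array([x,-y,-1.])
    return np.array(c['origin']),Rc(c)@d
def atz(c,u,v,z,fish=False):
    o,d=ray(c,u,v,fish); return o+d*(z-o[2])/d[2]
def proj(c,P,fish=False):
    K=np.array(c['intrinsics']); p=Rc(c).T@(np.array(P)-np.array(c['origin'])); x,y,z=p[0],-p[1],-p[2]
    if fish:
        t=np.arctan2(np.hypot(x,y),z); r=np.hypot(x,y); x,y,z=x/r*t,y/r*t,1
    return np.array([K[0,0]*x/z+K[0,2],K[1,1]*y/z+K[1,2]])
E
python3 - <<'E'
from h import *
import pickle
c=pickle.load(open('c0.pkl','rb'))['top']
img=cv2.cvtColor(c['img'],cv2.COLOR_RGB2BGR)
for n,(x0,y0,x1,y1) in dict(rack=(140,145,260,220),lock=(300,120,400,225)).items():
    s=6; z=cv2.resize(img[y0:y1,x0:x1],None,fx=s,fy=s,interpolation=cv2.INTER_CUBIC)
    z=cv2.convertScaleAbs(z,alpha=1.3,beta=15)
    cv2.imwrite(f'pics/z_{n}.png',z)
zz=lambda u,v:(90+u/2.5,100+v/2.5)
for nm,u,v,h in [('Lb',178,232,.155),('Lt',193,290,.163),('Mb',265,203,.155),('Mt',279,263,.163),('Rb',349,180,.155),('Rt',366,240,.163)]:
    print(nm,atz(c,*zz(u,v),h).round(4))
print('lock',atz(c,*zz(660,217),.104).round(4)); print('pot',atz(c,*zz(458,256),.085).round(4))
E
```

```text
Lb [0.5625 0.2458 0.155 ]
Lt [0.5112 0.2303 0.163 ]
Mb [0.5867 0.1702 0.155 ]
Mt [0.5331 0.1568 0.163 ]
Rb [0.6058 0.0967 0.155 ]
Rt [0.5516 0.082  0.163 ]
lock [ 0.5755 -0.1868  0.104 ]
pot [ 5.445e-01 -4.000e-04  8.500e-02]
```

View pics/z_rack.png

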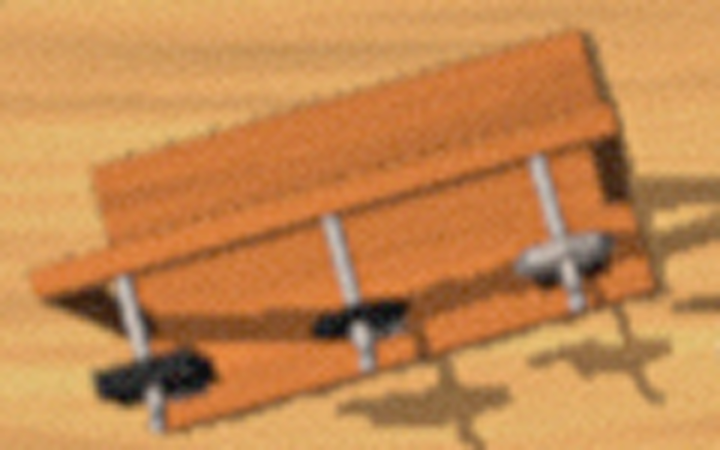

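View pics/z_lock.png

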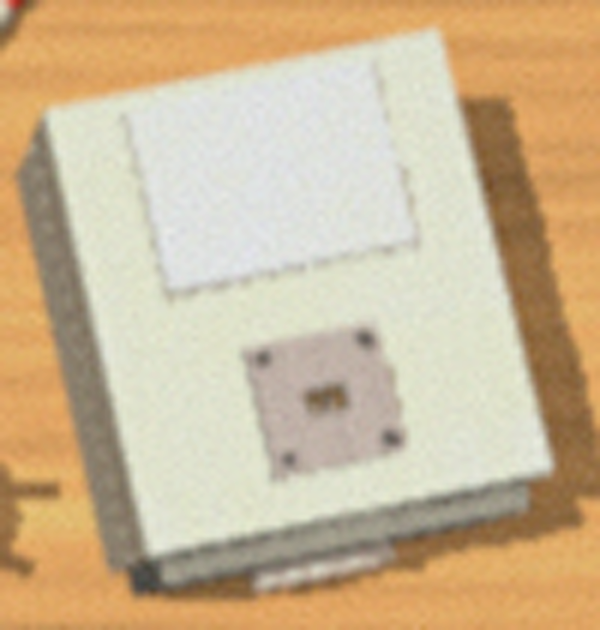

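```bash
python3 - <<'E'
from h import *
import pickle
c=pickle.load(open('c0.pkl','rb'))['top']
a=lambda u,v,h,o=(140,145):atz(c,o[0]+u/6-.4,o[1]+v/6-.4,h)
B=[a(124,280,.155),a(330,216,.155),a(538,156,.155)];T=[a(157,428,.163),a(369,368,.163),a(576,305,.163)]
an=lambda d:np.degrees(np.arctan2(d[1],d[0])).round(1)
for b,t in zip(B,T): print(b.round(4),t.round(4),an(b-t),np.linalg.norm((b-t)[:2]))
print('bar y',an(B[0]-B[2]),np.linalg.norm(B[0]-B[2]),an(T[0]-T[2]))
print('head top', a(155,376,.160).round(4), an(a(97,385,.164)-a(213,365,.164)))
S=[a(u,v,.104,(300,120)) for u,v in [(264,358),(366,339),(391,438),(289,459)]]
print(np.mean(S,0).round(4),a(326,398,.104,(300,120)).round(4),[an(S[i]-S[j]) for i,j in [(0,1),(3,2),(0,3),(1,2)]])
C=[a(u,v,.1,(300,120)) for u,v in [(45,108),(438,30),(552,470),(148,556)]]
print(np.mean(C,0).round(4),[(an(C[i]-C[j]),np.linalg.norm(C[i]-C[j]).round(3)) for i,j in [(0,1),(3,2),(0,3),(1,2)]])
E
```

```text
[0.5659 0.2479 0.155 ] [0.5114 0.2333 0.163 ] 15.0 0.05638967825149351
[0.5881 0.1733 0.155 ] [0.5315 0.1579 0.163 ] 15.2 0.058592622189001
[0.6089 0.0974 0.155 ] [0.5529 0.0837 0.163 ] 13.7 0.05765591183586934
bar y 106.0 0.15650475164654737 105.5
head top [0.5303 0.235  0.16  ] 98.9
[ 0.5774 -0.1873  0.104 ] [ 0.5775 -0.1868  0.104 ] [np.float64(99.6), np.float64(100.6), np.float64(11.1), np.float64(11.0)]
[ 0.6215 -0.1782  0.1   ] [(np.float64(100.5), np.float64(0.159)), (np.float64(101.0), np.float64(0.16)), (np.float64(10.6), np.float64(0.18)), (np.float64(10.9), np.float64(0.179))]
```

Call:
{"api": "apply_moves", "payload": {
  "targets": [1.0, -0.8, 0.6, 0, 0, 0.6, 1, 2.2, -1.8, 1.0, 0, 0, 1.3, 1, 3.4, -2.8, 1.2, 0, 0, 2.0, 1, 4.6, -3.8, 1.3, 0, 0, 2.8, 1, 5.8, -4.8, 1.3, 0, 0, 3.6, 1]
}}

```text
time: 2.0
ee_pos: [0.3771, 0.3664, 0.271]
tcp_rot: [179.9, 0.1, -179.7]
wrist_force: [0.3, 1.1, 0.4]
opening: 0.0851
```

Call:
{"api": "apply_moves", "payload": {
  "targets": [1.0, -0.8, 0, 0, 0, 0.6, 1, 2.1, -1.7, 0, 0, 0, 1.2, 1, 3.2, -2.6, 0, 0, 0, 1.8, 0.8, 4.2, -3.5, 0, 0, 0, 2.3, 0.8, 5.0, -4.3, 0, 0, 0, 2.6, 0.8]
}}

```text
time: 2.5
ee_pos: [0.5273, 0.237, 0.2701]
tcp_rot: [-180.0, -0.0, -164.3]
wrist_force: [0.1, 0.2, -0.9]
opening: 0.0681
```

Call:
{"api": "apply_moves", "payload": {
  "targets": [0, 0, 0, 0, 0, 0, 0.75, 0, 0, 0, 0, 0, 0, 0.75, 0, 0, 0, 0, 0, 0, 0.75]
}}

```text
time: 2.8
ee_pos: [0.5254, 0.2391, 0.2704]
tcp_rot: [180.0, -0.0, -164.3]
wrist_force: [-0.5, 0.5, 0.2]
opening: 0.064
```

```bash
python3 - <<'E'
from h import *
import pickle
o=bot.get_obs();print({k:np.round(v,4) for k,v in o.items()})
cs={}
for n in ['side','wrist']:
    c=snap(n,n+'1.png'); cs[n]=c
pickle.dump(cs,open('c1.pkl','wb'))
c=cs['wrist'];print(c['origin'],c['rotation'])
for q in ['key_head','ring_key_head','tag_ring']: print(q,recognise(q,'wrist'))
E
```

```text
{'time': np.float64(2.8), 'q': array([2.446660e+01, 9.962000e+00, 1.999430e+01, 1.000323e+02,
       1.320000e-02, 8.789100e+00]), 'qd': array([ 0.7653, -0.2368, -0.1129, -0.0443, -0.0176, -0.1621]), 'joint_efforts': array([-1.03580e+00, -5.60734e+01,  4.56433e+01, -3.57000e-02,
       -3.12000e-02, -6.40000e-03]), 'ee_pos': array([0.5254, 0.2391, 0.2704]), 'tcp_rot': array([ 1.799870e+02, -2.000000e-03, -1.643226e+02]), 'wrist_force': array([-0.4559,  0.5022,  0.1691]), 'torque': array([-0.0431, -0.    ,  0.0469]), 'opening': np.float64(0.064)}
[0.46111491 0.21982886 0.41111651] [-1.51088802e+01 -1.26740373e-02  1.05736982e+02]
key_head [{'box': [224.6, 169.8, 268.8, 194.2], 'conf': 0.88}, {'box': [255.1, 38.4, 286.4, 102.9], 'conf': 0.78}, {'box': [266.4, 281.9, 301.1, 305.3], 'conf': 0.77}, {'box': [312.0, 197.3, 367.9, 227.7], 'conf': 0.63}]
ring_key_head [{'box': [146.7, 170.0, 186.5, 193.6], 'conf': 0.94}]
tag_ring [{'box': [76.7, 168.4, 129.9, 193.6], 'conf': 0.89}]
```

View pics/wrist1.png

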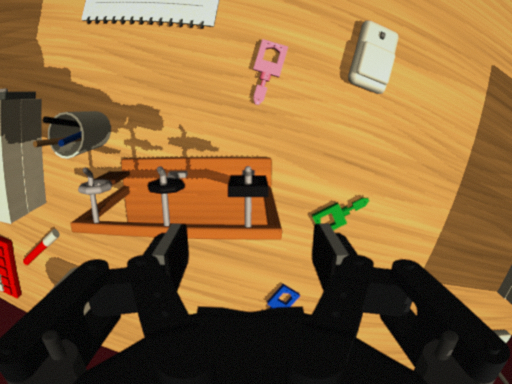

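View pics/side1.png

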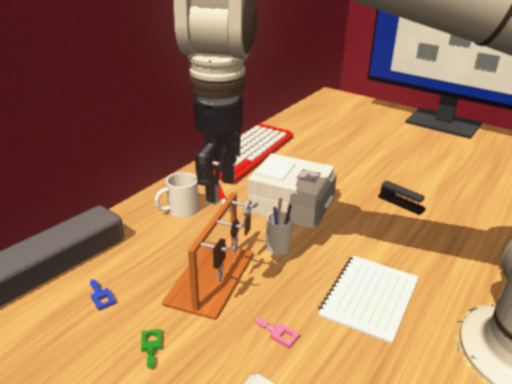

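The wrist view shows the square head at about (248,185), nearly square to the bar. The ring key is at (166,183) and the tag at (95,187). Side view shows the gripper above the rack. I'll overlay the predicted key outline on both.

```bash
cat >> h.py <<'E'
def keypts(P,yaw):
    R=Ro.from_euler('z',yaw,degrees=True).as_matrix()
    L=[(x,y,z) for z in(.022,-.022) for x,y in((-.005,-.018),(-.005,.018),(.005,.018),(.005,-.018))]
    return np.array(P)+np.array(L)@R.T
def drawkey(c,im,P,yaw,s,o,fish):
    q=[(proj(c,p,fish)-o+.5)*s for p in keypts(P,yaw)]
    q=np.round(q).astype(int)
    for a,b in [(0,1),(1,2),(2,3),(3,0),(4,5),(5,6),(6,7),(7,4),(0,4),(1,5),(2,6),(3,7)]:
        cv2.line(im,tuple(map(int,q[a])),tuple(map(int,q[b])),(0,255,255) if max(a,b)<4 else (0,255,0),1)
def zoom(c,x0,y0,x1,y1,s):
    im=cv2.cvtColor(c['img'],cv2.COLOR_RGB2BGR)[y0:y1,x0:x1]
    return cv2.convertScaleAbs(cv2.resize(im,None,fx=s,fy=s,interpolation=cv2.INTER_CUBIC),alpha=1.4,beta=20)
E
python3 - <<'E'
from h import *
import pickle
cs=pickle.load(open('c1.pkl','rb'))
P=(.5312,.2383,.1424)
w=zoom(cs['wrist'],200,150,300,250,6); drawkey(cs['wrist'],w,P,15.5,6,np.array([200,150]),True)
s=zoom(cs['side'],170,190,270,290,6); drawkey(cs['side'],s,P,15.5,6,np.array([170,190]),False)
cv2.imwrite('pics/ov1.png',cv2.resize(np.hstack([w,s]),(800,400)))
E
```

```text
(no output)
```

View pics/ov1.png

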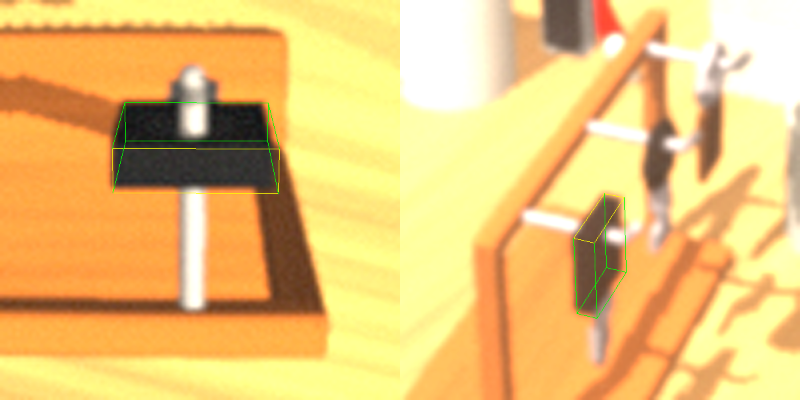

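Predicted outline fits to about 1 mm, and the jaw angle 105.7° matches the rack. Descending.

Call:
{"api": "apply_moves", "payload": {
  "targets": [0.13, -0.03, -1.0, 0, 0, 0, 0.75, 0.13, -0.03, -2.0, 0, 0, 0, 0.75, 0.13, -0.03, -3.0, 0, 0, 0, 0.75, 0.13, -0.03, -3.0, 0, 0, 0, 0.75]
}}

```text
time: 3.45
ee_pos: [0.5279, 0.2374, 0.1763]
tcp_rot: [-179.9, -0.4, -164.3]
wrist_force: [-0.4, -0.4, -1.2]
opening: 0.0642
```

```bash
python3 - <<'E'
from h import *
import pickle
o=bot.get_obs();print(o['ee_pos'],o['wrist_force'])
c=snap('wrist','wrist2.png')
w=zoom(c,130,100,330,300,3); drawkey(c,w,(.530,.238,.1424),15.5,3,np.array([130,100]),True);cv2.imwrite('pics/ov2.png',w)
E
```

```text
[0.52788154 0.23735412 0.1762758 ] [-0.40585886 -0.38798934 -1.15577144]
```

View pics/ov2.png

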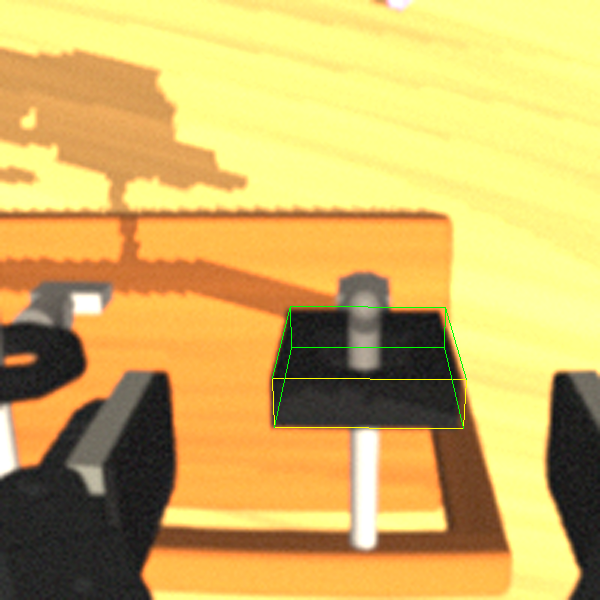

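Outline and key agree within 1 mm, and the key sits centrally between the fingers. Going down and closing.

Call:
{"api": "apply_moves", "payload": {
  "targets": [0, 0, -0.7, 0, 0, 0, 0.75, 0, 0, -1.4, 0, 0, 0, 0.75, 0, 0, -2.0, 0, 0, 0, 0.75, 0, 0, -2.0, 0, 0, 0, 0.75, 0, 0, -2.0, 0, 0, 0, 0.6],
  "newtons": 50
}}

```text
time: 4.0
ee_pos: [0.5303, 0.2381, 0.1223]
tcp_rot: [180.0, 0.1, -164.3]
wrist_force: [0.5, -0.0, 0.3]
opening: 0.0521
```

Call:
{"api": "apply_moves", "payload": {
  "targets": [0, 0, 0, 0, 0, 0, 0.45, 0, 0, 0, 0, 0, 0, 0.3, 0, 0, 0, 0, 0, 0, 0.3, 0, 0, 0, 0, 0, 0, 0.3, 0, 0, 0, 0, 0, 0, 0.3],
  "newtons": 50
}}

```text
time: 4.5
ee_pos: [0.5305, 0.2382, 0.1224]
tcp_rot: [180.0, 0.2, -164.3]
wrist_force: [-0.7, 1.1, 6.4]
opening: 0.0352
```

```bash
python3 - <<'E'
from h import *
o=bot.get_obs();print(o['ee_pos'],o['wrist_force'],o['opening'])
c=snap('wrist','wrist3.png')
snap('side','side3.png')
w=zoom(c,130,100,330,300,3); drawkey(c,w,(.530,.238,.1424),15.5,3,np.array([130,100]),True);cv2.imwrite('pics/ov3.png',w)
E
```

```text
[0.53051168 0.23818093 0.12236304] [-0.68292404  1.12416878  6.35413072] 0.03519484128717647
```

View pics/ov3.png

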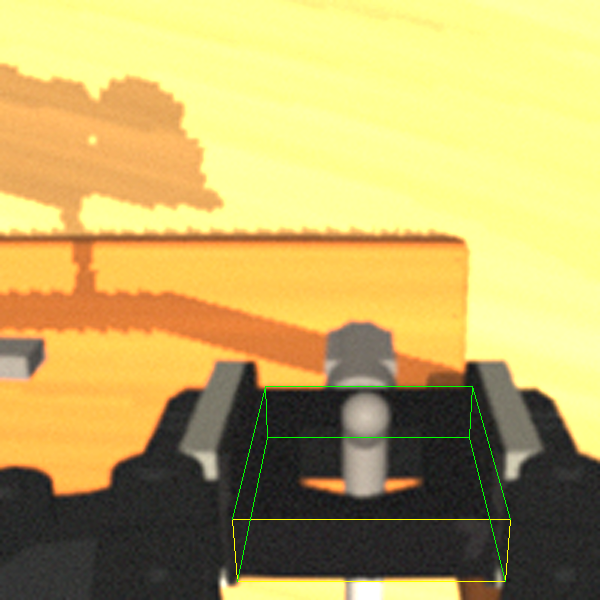

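Call:
{"api": "apply_moves", "payload": {
  "targets": [0, 0, 0.2, 0, 0, 0, 0.3, 0, 0, 0.4, 0, 0, 0, 0.3, 0, 0, 0.44, 0, 0, 0, 0.3, 0, 0, 0.44, 0, 0, 0, 0.3]
}}

```text
time: 5.0
ee_pos: [0.53, 0.2378, 0.1339]
tcp_rot: [180.0, 0.0, -164.3]
wrist_force: [-0.2, -0.7, 0.4]
opening: 0.0351
```

```bash
python3 - <<'E'
from h import *
o=bot.get_obs();print(o['ee_pos'],o['wrist_force'],o['opening'],o['tcp_rot'])
c=snap('wrist','wrist4.png')
s=snap('side','side4.png')
z=o['ee_pos'][2]+.020
w=zoom(c,130,100,330,300,2); drawkey(c,w,(.530,.238,z),15.5,2,np.array([130,100]),True)
s=zoom(s,150,170,250,270,4); cv2.imwrite('pics/ov4.png',np.hstack([w,s]))
E
```

```text
[0.529951   0.23777714 0.13392153] [-0.18696993 -0.68476076  0.3927213 ] 0.035077974129803166 [ 1.79995006e+02  3.27836033e-02 -1.64333371e+02]
```

View pics/ov4.png

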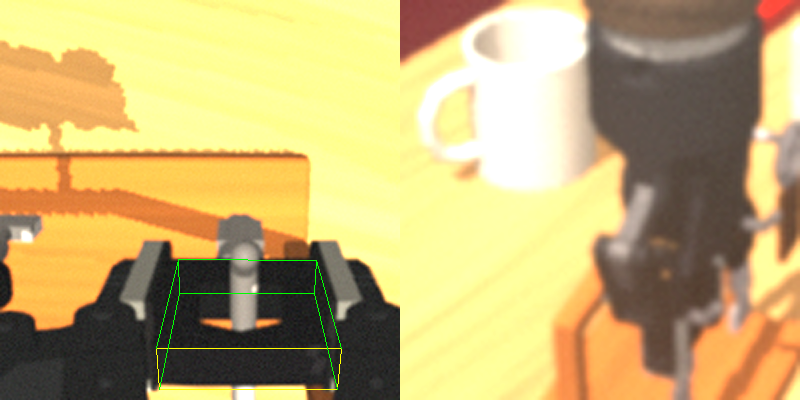

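Call:
{"api": "apply_moves", "payload": {
  "targets": [-0.29, -0.08, 0, 0, 0, 0, 0.3, -0.58, -0.16, 0, 0, 0, 0, 0.3, -0.87, -0.24, 0, 0, 0, 0, 0.3, -1.16, -0.32, 0, 0, 0, 0, 0.3, -1.45, -0.4, 0, 0, 0, 0, 0.3]
}}

```text
time: 5.6
ee_pos: [0.4853, 0.2255, 0.1336]
tcp_rot: [180.0, 0.0, -164.3]
wrist_force: [-0.7, 0.3, -0.3]
opening: 0.0356
```

```bash
python3 - <<'E'
from h import *
o=bot.get_obs();print(o['ee_pos'],o['wrist_force'],o['opening'],o['tcp_rot'])
c=snap('wrist','wrist5.png')
e=o['ee_pos'];z=e[2]+.020
w=zoom(c,130,100,330,300,3); drawkey(c,w,(e[0],e[1],z),15.5,3,np.array([130,100]),True)
cv2.imwrite('pics/ov5.png',w)
E
```

```text
[0.48533207 0.2254867  0.13359026] [-0.656134    0.30365401 -0.34506542] 0.03555969331425463 [ 1.79998658e+02  1.12363768e-02 -1.64327465e+02]
```

View pics/ov5.png

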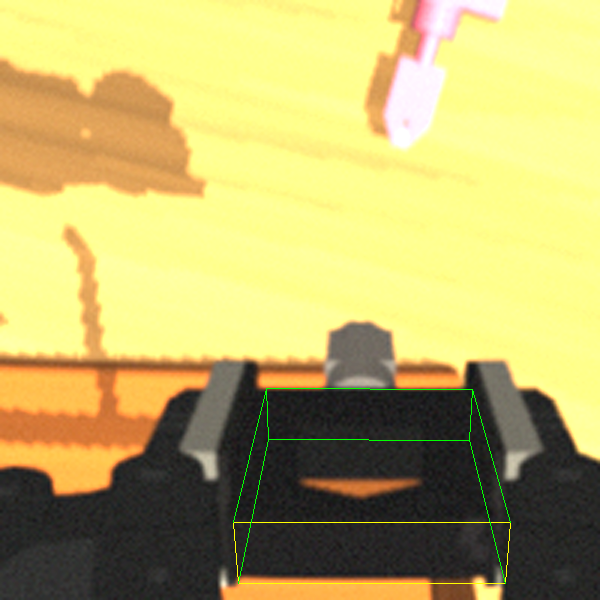

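Key is off the peg and held squarely. Lifting and carrying it to the lock, over the pot.

Call:
{"api": "apply_moves", "payload": {
  "targets": [0, 0, 1.4, 0, 0, 0, 0.3, 0, 0, 2.8, 0, 0, 0, 0.3, 0, -0.5, 3.9, 0, 0, 0, 0.3, 0.2, -1.8, 3.9, 0, 0, -0.1, 0.3, 0.5, -3.2, 3.9, 0, 0, -0.2, 0.3]
}}

```text
time: 6.15
ee_pos: [0.5014, 0.1295, 0.2519]
tcp_rot: [180.0, 0.2, -165.4]
wrist_force: [0.8, 0.2, -0.5]
opening: 0.0351
```

Call:
{"api": "apply_moves", "payload": {
  "targets": [0.3, -1.4, 0, 0, 0, -0.1, 0.3, 0.6, -2.8, 0, 0, 0, -0.2, 0.3, 0.9, -4.2, 0, 0, 0, -0.3, 0.3, 1.2, -5.6, 0, 0, 0, -0.4, 0.3, 1.5, -7.0, 0, 0, 0, -0.5, 0.3]
}}

```text
time: 6.65
ee_pos: [0.5462, -0.082, 0.2507]
tcp_rot: [-180.0, 0.0, -168.6]
wrist_force: [0.8, 0.4, -0.2]
opening: 0.0351
```

Call:
{"api": "apply_moves", "payload": {
  "targets": [0.3, -1.2, 0, 0, 0, -0.1, 0.3, 0.6, -2.4, 0, 0, 0, -0.1, 0.3, 0.9, -3.2, 0, 0, 0, -0.1, 0.3, 1.07, -3.55, -0.6, 0, 0, -0.1, 0.3, 1.07, -3.55, -1.2, 0, 0, -0.1, 0.3]
}}

```text
time: 7.15
ee_pos: [0.5788, -0.1886, 0.2139]
tcp_rot: [-180.0, 0.0, -169.2]
wrist_force: [-0.0, 0.7, -0.3]
opening: 0.0351
```

Call:
{"api": "apply_moves", "payload": {
  "targets": [0, 0, -0.6, 0, 0, 0, 0.3, 0, 0, -0.8, 0, 0, 0, 0.3, 0, 0, -0.8, 0, 0, 0, 0.3]
}}

```text
time: 7.45
ee_pos: [0.5779, -0.1866, 0.1899]
tcp_rot: [180.0, -0.1, -169.1]
wrist_force: [-0.4, -0.3, 0.0]
opening: 0.0353
```

```bash
python3 - <<'E'
from h import *
import pickle
o=bot.get_obs();print(o['ee_pos'],o['wrist_force'],o['opening'],o['tcp_rot'],o['q'])
cs={}
for n in ['side','wrist','top']: cs[n]=snap(n,n+'6.png')
pickle.dump((o,cs),open('c6.pkl','wb'))
E
```

```text
[ 0.57790009 -0.18658293  0.18985443] [-0.40386389 -0.29855951  0.01268285] 0.0353134052588645 [ 1.79962130e+02 -6.86060496e-02 -1.69129599e+02] [-1.78934686e+01  1.23851888e+01  1.37924995e+01  9.14856745e+01
  1.83825915e-04 -2.87638470e+01]
```

View pics/wrist6.png

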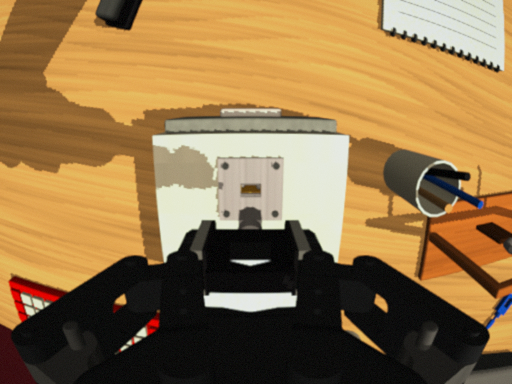

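View pics/side6.png

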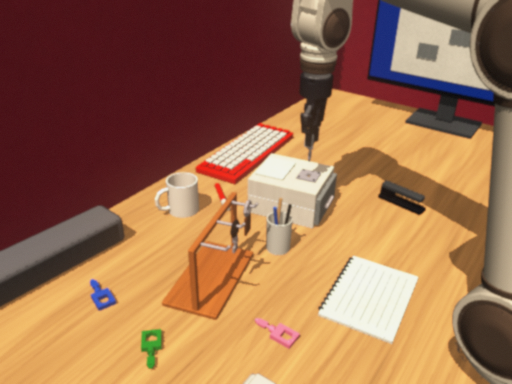

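View pics/top6.png

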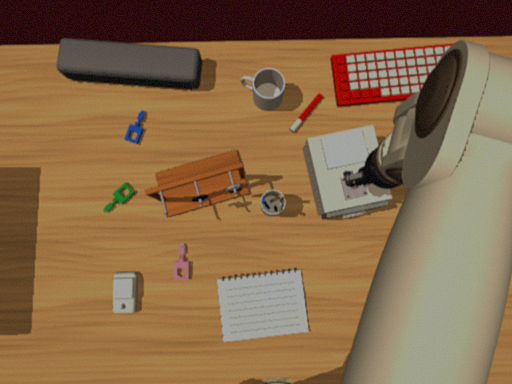

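Wrist view: keyhole at about (250,189), lock plate upright in the view, so yaw is nearly aligned. Ring key and tag still hang and the pot stands. Zooming in to measure.

```bash
python3 - <<'E'
from h import *
import pickle
o,cs=pickle.load(open('c6.pkl','rb'))
c=cs['wrist']
w=zoom(c,205,145,295,235,8)
e=o['ee_pos']
# predicted lock
L=np.array([.5776,-.187,.104]);R=Ro.from_euler('z',10.8,degrees=True).as_matrix()
def poly(pts,col):
    q=np.array([(proj(c,p,True)-[205,145]+.5)*8 for p in pts]).round().astype(np.int32); cv2.polylines(w,[q],True,col,1)
for a,b in((.026,.026),(.00375,.00825)):
    poly([L+R@np.array([sx*a,sy*b,0]) for sx,sy in((-1,-1),(-1,1),(1,1),(1,-1))],(0,255,0))
# key in tool: collar underside circle, tip
K=np.array([e[0],e[1],e[2]+.020]);Y=np.radians(10.87)
th=np.linspace(0,6.28,30)
poly([K+[.007*np.cos(t),.007*np.sin(t),-.032] for t in th],(255,0,0))
Rk=Ro.from_euler('z',10.87,degrees=True).as_matrix()
poly([K+Rk@np.array([sx*.00175,sy*.007,-.068]) for sx,sy in((-1,-1),(-1,1),(1,1),(1,-1))],(0,0,255))
cv2.imwrite('pics/ov6.png',cv2.resize(w,(600,600)))
s=zoom(cs['side'],270,90,350,200,7);cv2.imwrite('pics/ov6s.png',cv2.resize(s,None,fx=.75,fy=.75))
E
```

```text
(no output)
```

View pics/ov6.png

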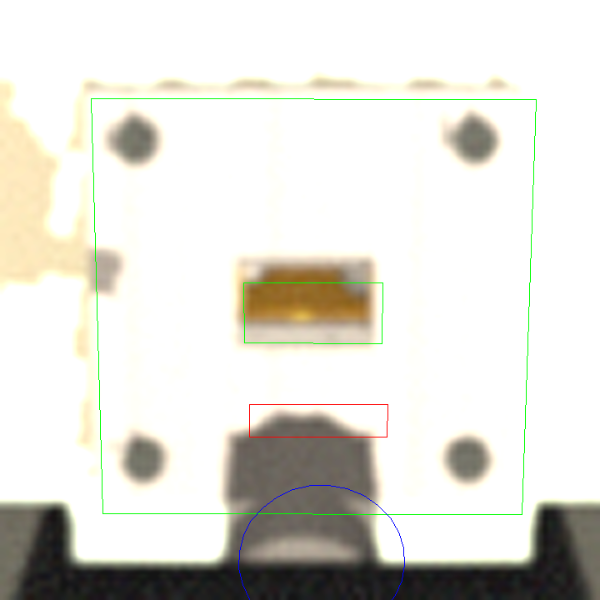

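View pics/ov6s.png

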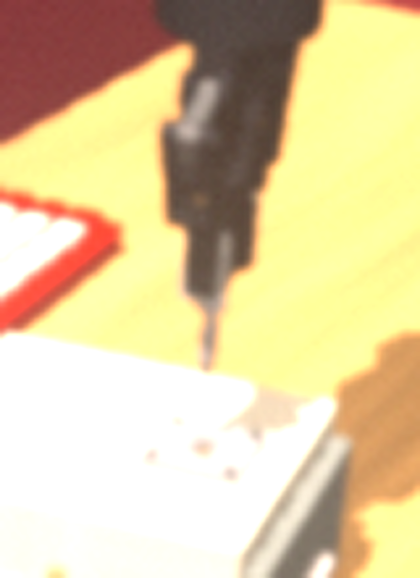

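Call:
{"api": "apply_moves", "payload": {
  "targets": [-0.07, 0, -0.4, 0, 0, 0, 0.3, -0.07, 0, -0.8, 0, 0, 0, 0.3, -0.07, 0, -1.0, 0, 0, 0, 0.3, -0.07, 0, -1.0, 0, 0, 0, 0.3, -0.07, 0, -1.0, 0, 0, 0, 0.3]
}}

```text
time: 8.1
ee_pos: [0.5763, -0.1868, 0.1607]
tcp_rot: [-180.0, 0.0, -169.1]
wrist_force: [-0.9, 0.0, 0.3]
opening: 0.0353
```

```bash
cat > lk.py <<'E'
from h import *
import sys,pickle
i=sys.argv[1]
o=bot.get_obs();print(o['ee_pos'],o['wrist_force'],o['torque'],o['tcp_rot'],o['opening'])
c=snap('wrist',f'wrist{i}.png');pickle.dump((o,c),open(f'c{i}.pkl','wb'))
im=cv2.cvtColor(c['img'],cv2.COLOR_RGB2BGR)[155:245,205:295]
w=cv2.resize(im,(720,720),interpolation=cv2.INTER_CUBIC)
u=int((249.88-205+.5)*8);cv2.line(w,(u,0),(u,720),(255,0,255),1)
cv2.imwrite(f'pics/l{i}.png',cv2.resize(w,(600,600)))
E
python3 lk.py 7
```

```text
[ 0.57631899 -0.18675549  0.16073743] [-0.90105735  0.02994233  0.32699938] [-0.03085392  0.02746116 -0.02483736] [-1.79996419e+02  4.99512689e-03 -1.69127500e+02] 0.03526400462548476
```

View pics/l7.png

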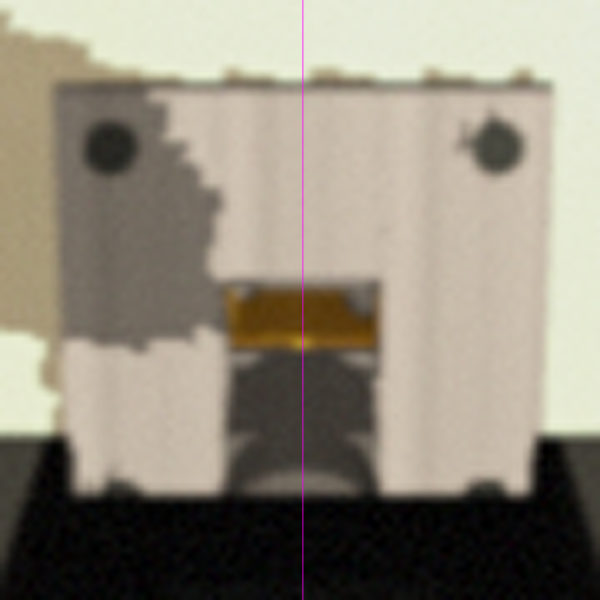

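```bash
python3 - <<'E'
from h import *
import pickle
o,c=pickle.load(open('c7.pkl','rb'));e=o['ee_pos']
s=600/90
px=lambda u,v:(205+u/s-.5,155+v/s-.5)
Rl=Ro.from_euler('z',10.85,degrees=True).as_matrix()
loc=lambda p:(Rl.T@(p-e))*1000
print('plate front edge',loc(atz(c,*px(302,84),.104,True)))
print('plate L/R at row 300',loc(atz(c,*px(65,300),.104,True)),loc(atz(c,*px(542,300),.104,True)))
print('hole top edge',loc(atz(c,*px(302,283),.104,True)), 'ends',loc(atz(c,*px(227,320),.104,True)),loc(atz(c,*px(381,320),.104,True)))
print('screws',[loc(atz(c,*px(u,v),.104,True)).round(2) for u,v in((109,147),(498,147))])
for dz in(.018,.020,.022): print('tip front',dz,loc(atz(c,*px(302,350),e[2]+dz-.068,True)))
o6,c6=pickle.load(open('c6.pkl','rb'));c6=c6['wrist'];e6=o6['ee_pos']
px6=lambda u,v:(205+u/s-.5,145+v/s-.5)
q=[atz(c6,*px6(u,v),.104,True) for u,v in((135,139),(475,139),(143,460),(468,460))]
print('c6 screws centre',np.mean(q,0),'hole',[atz(c6,*px6(305,v),.104,True) for v in(260,345)])
print('c6 tip',[Rl.T@(atz(c6,*px6(302,412),e6[2]+dz-.068,True)-e6)*1000 for dz in(.018,.02,.022)])
print('e',e)
E
```

```text
plate front edge [-26.63112673  -1.55441185 -56.73742743]
plate L/R at row 300 [ -3.55870957 -26.43311971 -56.73742743] [ -3.59394262  23.67189827 -56.73742743]
hole top edge [ -5.48706034  -1.54031208 -56.73742743] ends [ -1.4104222   -9.40556489 -56.73742743] [ -1.42155602   6.75020455 -56.73742743]
screws [array([-20.06, -21.36, -56.74]), array([-20.09,  18.57, -56.74])]
tip front 0.018 [ -0.43790843  -1.53559898 -50.        ]
tip front 0.02 [ -1.13513621  -1.53563796 -48.        ]
tip front 0.022 [ -1.83236399  -1.53567695 -46.        ]
c6 screws centre [ 0.57659123 -0.188112    0.104     ] hole [array([ 0.57135537, -0.1891562 ,  0.104     ]), array([ 0.58171766, -0.18715733,  0.104     ])]
c6 tip [array([ -0.24646793,  -1.63889078, -50.        ]), array([ -0.93834726,  -1.63902584, -48.        ]), array([ -1.63022659,  -1.63916091, -46.        ])]
e [ 0.57631899 -0.18675549  0.16073743]
```

Tip and keyhole agree to about 0.5 mm. I'll lower the tip in slowly and watch the forces.

Call:
{"api": "apply_moves", "payload": {
  "targets": [-0.015, 0, -0.15, 0, 0, 0, 0.3, -0.015, 0, -0.3, 0, 0, 0, 0.3, -0.015, 0, -0.4, 0, 0, 0, 0.3, -0.015, 0, -0.5, 0, 0, 0, 0.3, -0.015, 0, -0.5, 0, 0, 0, 0.3],
  "newtons": 80
}}

```text
time: 8.65
ee_pos: [0.5756, -0.1867, 0.1449]
tcp_rot: [180.0, -0.0, -169.1]
wrist_force: [0.0, -0.6, 0.1]
opening: 0.0352
```

```bash
python3 lk.py 8
```

```text
[ 0.57556012 -0.18673291  0.14485718] [ 0.03025173 -0.63948156  0.10430403] [0.04732877 0.02952879 0.01651205] [ 1.79977116e+02 -4.52654795e-02 -1.69135447e+02] 0.03515665141522258
```

View pics/l8.png

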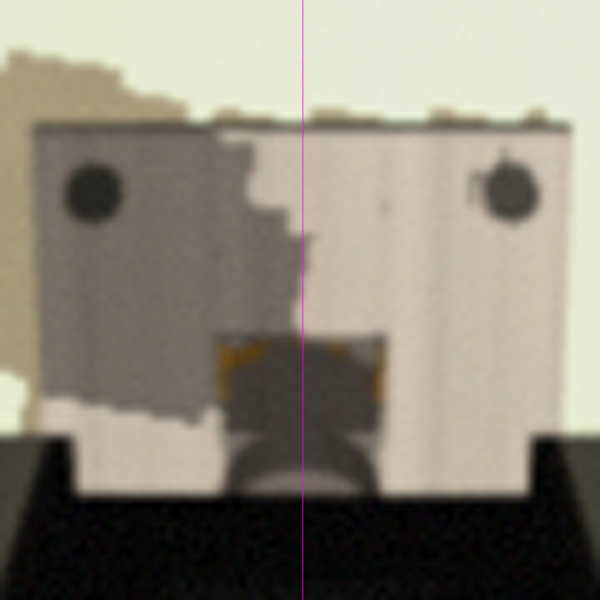

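Tip is about 7 mm into the keyhole with no contact force. Continuing down.

Call:
{"api": "apply_moves", "payload": {
  "targets": [0, 0, -0.08, 0, 0, 0, 0.3, 0, 0, -0.16, 0, 0, 0, 0.3, 0, 0, -0.24, 0, 0, 0, 0.3, 0, 0, -0.32, 0, 0, 0, 0.3, 0, 0, -0.32, 0, 0, 0, 0.3]
}}

```text
time: 9.2
ee_pos: [0.5756, -0.1867, 0.1354]
tcp_rot: [180.0, -0.0, -169.1]
wrist_force: [1.3, 0.1, -0.2]
opening: 0.0347
```

Call:
{"api": "apply_moves", "payload": {
  "targets": [0, 0, -0.05, 0, 0, 0, 0.3, 0, 0, -0.1, 0, 0, 0, 0.3, 0, 0, -0.15, 0, 0, 0, 0.3, 0, 0, -0.2, 0, 0, 0, 0.3, 0, 0, -0.2, 0, 0, 0, 0.3]
}}

```text
time: 9.7
ee_pos: [0.5762, -0.1873, 0.1301]
tcp_rot: [-179.9, 0.0, -169.1]
wrist_force: [2.0, -4.2, 0.1]
opening: 0.0348
```

```bash
python3 lk.py 9
```

```text
[ 0.57616418 -0.18728648  0.13010762] [ 1.99250286 -4.23704576  0.09800955] [-1.03659713 -0.54574889  0.01541931] [-1.79929940e+02  4.71645420e-02 -1.69149265e+02] 0.03476322963087282
```

View pics/wrist9.png

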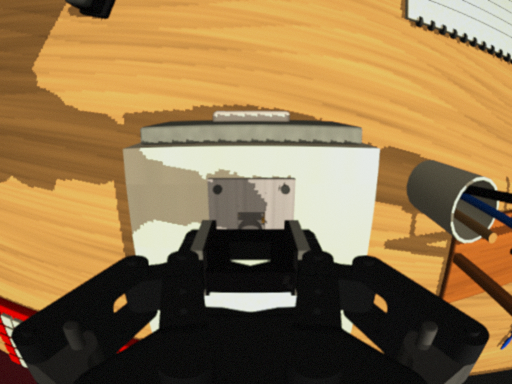

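Call:
{"api": "apply_moves", "payload": {
  "targets": [0.02, -0.03, -0.05, 0, 0, 0, 0.3, 0.02, -0.03, -0.1, 0, 0, 0, 0.3, 0.02, -0.03, -0.15, 0, 0, 0, 0.3, 0.02, -0.03, -0.2, 0, 0, 0, 0.3, 0.02, -0.03, -0.2, 0, 0, 0, 0.3]
}}

```text
time: 10.25
ee_pos: [0.5765, -0.1871, 0.1239]
tcp_rot: [179.9, 0.0, -169.1]
wrist_force: [0.5, 0.4, 2.9]
opening: 0.035
```

Call:
{"api": "apply_moves", "payload": {
  "targets": [0, 0, -0.05, 0, 0, 0, 0.3, 0, 0, -0.1, 0, 0, 0, 0.3, 0, 0, -0.15, 0, 0, 0, 0.3, 0, 0, -0.2, 0, 0, 0, 0.3, 0, 0, -0.2, 0, 0, 0, 0.3]
}}

```text
time: 10.75
ee_pos: [0.576, -0.1874, 0.1169]
tcp_rot: [179.9, -0.1, -169.1]
wrist_force: [1.5, 2.3, -3.1]
opening: 0.0346
```

Call:
{"api": "apply_moves", "payload": {
  "targets": [0, 0, -0.05, 0, 0, 0, 0.3, 0, 0, -0.1, 0, 0, 0, 0.3, 0, 0, -0.15, 0, 0, 0, 0.3, 0, 0, -0.15, 0, 0, 0, 0.3]
}}

```text
time: 11.15
ee_pos: [0.5764, -0.1875, 0.1154]
tcp_rot: [-180.0, 0.1, -169.1]
wrist_force: [-5.7, 3.3, 14.2]
opening: 0.035
```

```bash
python3 lk.py 10; python3 - <<'E'
from h import *
c=snap('side','side10.png')
cv2.imwrite('pics/s10.png',zoom(c,260,90,360,230,4))
E
```

```text
[ 0.57641512 -0.18749279  0.11539831] [-5.68713908  3.27587723 14.24012542] [ 1.06992134  1.16058758 -0.02954312] [-1.79978532e+02  8.91587050e-02 -1.69125363e+02] 0.03495672531155814
```

View pics/s10.png

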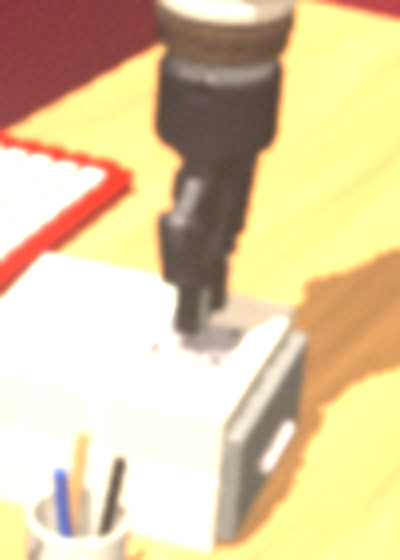

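View pics/l10.png

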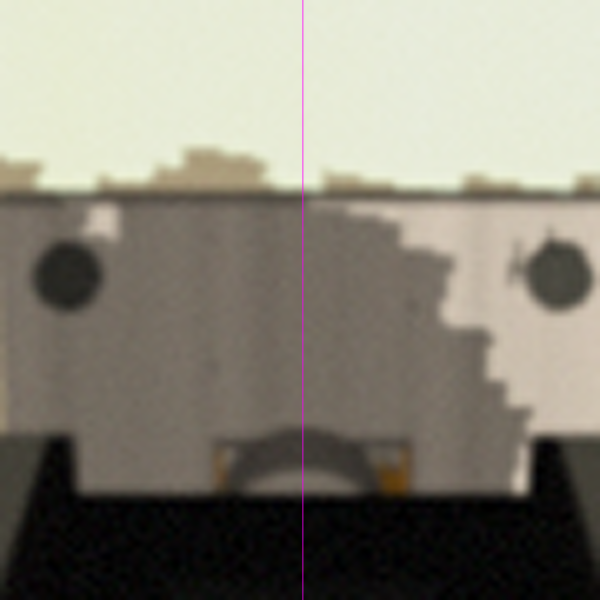

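Call:
{"api": "apply_moves", "payload": {
  "targets": [0, 0, -0.04, 0, 0, 0, 0.3, 0, 0, -0.07, 0, 0, 0, 0.3, 0, 0, -0.07, 0, 0, 0, 0.3]
}}

```text
time: 11.55
ee_pos: [0.5767, -0.1875, 0.1151]
tcp_rot: [-179.9, 0.2, -169.1]
wrist_force: [-8.4, 6.2, 24.1]
opening: 0.0351
```

Hard stop: 10 N more moved it only 0.3 mm, at the expected height, so the key is home. Relaxing the side load and starting to turn clockwise.

Call:
{"api": "apply_moves", "payload": {
  "targets": [-0.03, 0.02, 0.04, 0, 0, 0, 0.3, -0.03, 0.02, 0.04, 0, 0, 0, 0.3],
  "newtons": 100
}}

```text
time: 11.75
ee_pos: [0.5765, -0.1874, 0.1153]
tcp_rot: [-179.9, 0.2, -169.1]
wrist_force: [-2.5, 1.7, 16.0]
opening: 0.0344
```

Call:
{"api": "apply_moves", "payload": {
  "targets": [0, 0, 0, 0, 0, -0.6, 0.3, 0, 0, 0, 0, 0, -1.2, 0.3, 0, 0, 0, 0, 0, -1.8, 0.3, 0, 0, 0, 0, 0, -2.4, 0.3, 0, 0, 0, 0, 0, -3.0, 0.3]
}}

```text
time: 12.25
ee_pos: [0.5765, -0.1869, 0.1153]
tcp_rot: [180.0, 0.2, 172.7]
wrist_force: [-2.1, 5.8, 16.4]
opening: 0.0348
```

```bash
cat > st.py <<'E'
from h import *
o=bot.get_obs();print({k:np.round(o[k],4).tolist() for k in('time','ee_pos','wrist_force','torque','tcp_rot','q','opening')})
E
python3 st.py
```

```text
{'time': 12.25, 'ee_pos': [0.5765, -0.1869, 0.1153], 'wrist_force': [-2.0811, 5.7997, 16.366], 'torque': [1.2374, 0.4936, 0.1317], 'tcp_rot': [179.9936, 0.239, 172.746], 'q': [-17.9905, 11.6663, 4.7277, 82.8278, 0.0508, -10.7364], 'opening': 0.0348}
```

Call:
{"api": "apply_moves", "payload": {
  "targets": [0, 0.02, 0.01, 0, 0, -0.8, 0.3, 0, 0.02, 0.01, 0, 0, -1.6, 0.3, 0, 0.02, 0.01, 0, 0, -2.4, 0.3, 0, 0.02, 0.01, 0, 0, -3.2, 0.3, 0, 0.02, 0.01, 0, 0, -4.0, 0.3]
}}

```text
time: 12.75
ee_pos: [0.5763, -0.1864, 0.1154]
tcp_rot: [179.9, 0.2, 148.7]
wrist_force: [-2.5, 4.5, 16.1]
opening: 0.0345
```

```bash
python3 st.py
```

```text
{'time': 12.75, 'ee_pos': [0.5763, -0.1864, 0.1154], 'wrist_force': [-2.5437, 4.4707, 16.0767], 'torque': [1.113, 0.6185, 0.1375], 'tcp_rot': [179.9156, 0.1877, 148.6957], 'q': [-17.939, 11.6464, 4.7155, 82.8669, 0.0387, 13.3652], 'opening': 0.0345}
```

Call:
{"api": "apply_moves", "payload": {
  "targets": [-0.01, 0.02, 0.02, 0, 0, -0.8, 0.3, -0.01, 0.02, 0.02, 0, 0, -1.6, 0.3, -0.01, 0.02, 0.02, 0, 0, -2.4, 0.3, -0.01, 0.02, 0.02, 0, 0, -3.2, 0.3, -0.01, 0.02, 0.02, 0, 0, -4.0, 0.3]
}}

```text
time: 13.25
ee_pos: [0.5762, -0.1856, 0.1155]
tcp_rot: [179.8, 0.1, 124.7]
wrist_force: [-1.4, 5.2, 12.3]
opening: 0.0344
```

Call:
{"api": "apply_moves", "payload": {
  "targets": [0, 0, 0, 0, 0, -0.7, 0.3, 0, 0, 0, 0, 0, -1.4, 0.3, 0, 0, 0, 0, 0, -2.1, 0.3, 0, 0, 0, 0, 0, -2.8, 0.3, 0, 0, 0, 0, 0, -3.2, 0.3]
}}

```text
time: 13.75
ee_pos: [0.5765, -0.1853, 0.1156]
tcp_rot: [179.8, 0.0, 105.6]
wrist_force: [0.9, 6.8, 11.3]
opening: 0.0347
```

```bash
python3 st.py
```

```text
{'time': 13.75, 'ee_pos': [0.5765, -0.1853, 0.1156], 'wrist_force': [0.9154, 6.8366, 11.2766], 'torque': [1.4758, -0.2813, 0.1702], 'tcp_rot': [179.7532, 0.0394, 105.5568], 'q': [-17.8674, 11.6068, 4.6914, 82.8569, 0.1031, 56.5759], 'opening': 0.0347}
```

Call:
{"api": "apply_moves", "payload": {
  "targets": [0, 0.03, 0, 0, 0, -0.4, 0.3, 0, 0.03, 0, 0, 0, -0.8, 0.3, 0, 0.03, 0, 0, 0, -1.2, 0.3, 0, 0.03, 0, 0, 0, -1.2, 0.3]
}}

```text
time: 14.15
ee_pos: [0.5767, -0.185, 0.1156]
tcp_rot: [179.7, 0.1, 98.4]
wrist_force: [2.2, 3.0, 10.4]
opening: 0.0343
```

```bash
python3 st.py
```

```text
{'time': 14.15, 'ee_pos': [0.5767, -0.185, 0.1156], 'wrist_force': [2.1795, 3.0128, 10.436], 'torque': [0.8057, -0.3941, 0.1197], 'tcp_rot': [179.7454, 0.073, 98.4167], 'q': [-17.8058, 11.5758, 4.6551, 82.8186, 0.047, 63.7775], 'opening': 0.0343}
```

Call:
{"api": "apply_moves", "payload": {
  "targets": [0, 0, 0, 0, 0, -0.3, 0.3, 0, 0, 0, 0, 0, -0.6, 0.3, 0, 0, 0, 0, 0, -0.8, 0.3, 0, 0, 0, 0, 0, -0.8, 0.3]
}}

```text
time: 14.55
ee_pos: [0.5768, -0.1849, 0.1156]
tcp_rot: [179.7, 0.0, 93.7]
wrist_force: [2.7, 4.1, 10.2]
opening: 0.0344
```

```bash
python3 st.py
```

```text
{'time': 14.55, 'ee_pos': [0.5768, -0.1849, 0.1156], 'wrist_force': [2.6965, 4.0967, 10.2243], 'torque': [0.8383, -0.4613, 0.1167], 'tcp_rot': [179.7256, 0.0476, 93.6611], 'q': [-17.8025, 11.5776, 4.6587, 82.8083, 0.0561, 68.5364], 'opening': 0.0344}
```

Call:
{"api": "apply_moves", "payload": {
  "targets": [0.01, 0.02, 0, 0, 0, -0.3, 0.3, 0.01, 0.02, 0, 0, 0, -0.5, 0.3, 0.01, 0.02, 0, 0, 0, -0.5, 0.3]
}}

```text
time: 14.85
ee_pos: [0.5769, -0.1848, 0.1156]
tcp_rot: [179.8, 0.1, 90.6]
wrist_force: [1.1, 1.0, 11.2]
opening: 0.035
```

```bash
python3 st.py; python3 - <<'E'
from h import *
c=snap('wrist','wrist11.png');s=snap('side','side11.png');cv2.imwrite('pics/s11.png',zoom(s,210,90,360,240,4))
E
```

```text
{'time': 14.85, 'ee_pos': [0.5769, -0.1848, 0.1156], 'wrist_force': [1.1049, 0.9945, 11.242], 'torque': [0.3404, -0.3484, 0.1711], 'tcp_rot': [179.7503, 0.0849, 90.6491], 'q': [-17.7574, 11.5921, 4.6718, 82.8159, -0.0017, 71.5933], 'opening': 0.035}
```

View pics/wrist11.png

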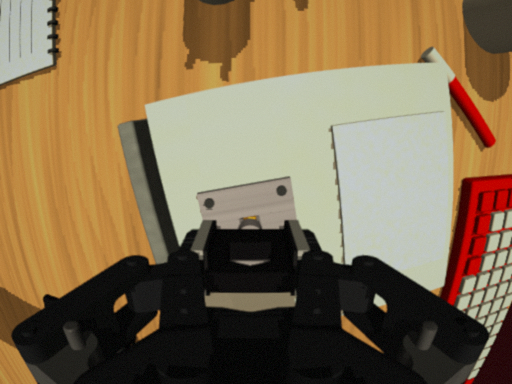

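View pics/s11.png

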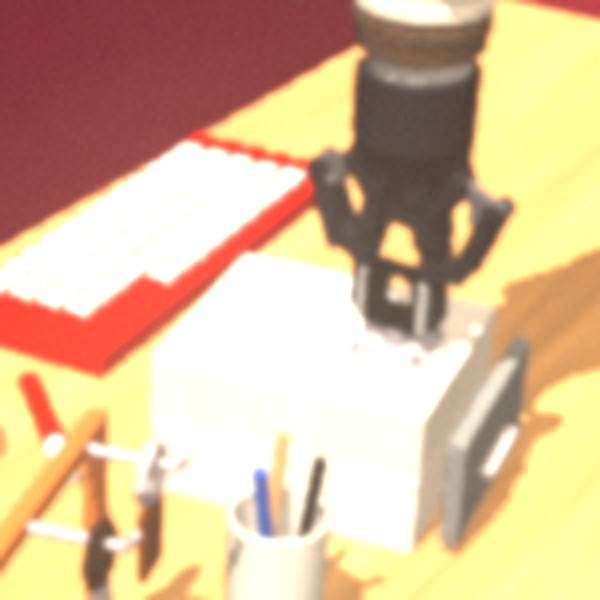

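The drawer front stands out clearly from the box, so the plug has turned. One more small turn should confirm the stop by a rise in torque.

Call:
{"api": "apply_moves", "payload": {
  "targets": [0, 0, 0, 0, 0, -0.3, 0.3, 0, 0, 0, 0, 0, -0.6, 0.3, 0, 0, 0, 0, 0, -0.6, 0.3]
}}

```text
time: 15.25
ee_pos: [0.5768, -0.1848, 0.1156]
tcp_rot: [179.8, 0.1, 87.0]
wrist_force: [1.5, 1.8, 11.0]
opening: 0.0343
```

```bash
python3 st.py
```

```text
{'time': 15.25, 'ee_pos': [0.5768, -0.1848, 0.1156], 'wrist_force': [1.479, 1.759, 10.9767], 'torque': [0.2447, -0.1451, 0.3552], 'tcp_rot': [179.7542, 0.0704, 87.0406], 'q': [-17.7595, 11.5903, 4.6716, 82.8256, -0.0052, 75.1998], 'opening': 0.0343}
```

Call:
{"api": "apply_moves", "payload": {
  "targets": [0, 0, 0, 0, 0, -0.2, 0.3, 0, 0, 0, 0, 0, -0.2, 0.3, 0, 0, 0, 0, 0, -0.2, 0.3, 0, 0, 0, 0, 0, -0.2, 0.3, 0, 0, 0, 0, 0, -0.2, 0.3]
}}

```text
time: 15.75
ee_pos: [0.5768, -0.1848, 0.1156]
tcp_rot: [179.7, 0.1, 85.9]
wrist_force: [0.9, 1.9, 11.7]
opening: 0.0344
```

```bash
python3 st.py; python3 - <<'E'
from h import *
snap('top','top12.png')
s=snap('side','side12.png');cv2.imwrite('pics/s12.png',zoom(s,210,90,360,240,4))
E
```

```text
{'time': 15.75, 'ee_pos': [0.5768, -0.1848, 0.1156], 'wrist_force': [0.9284, 1.8772, 11.7242], 'torque': [0.3512, -0.1408, 0.4392], 'tcp_rot': [179.7495, 0.0675, 85.9097], 'q': [-17.7588, 11.5895, 4.6705, 82.8216, -0.0064, 76.3313], 'opening': 0.0344}
```

View pics/top12.png

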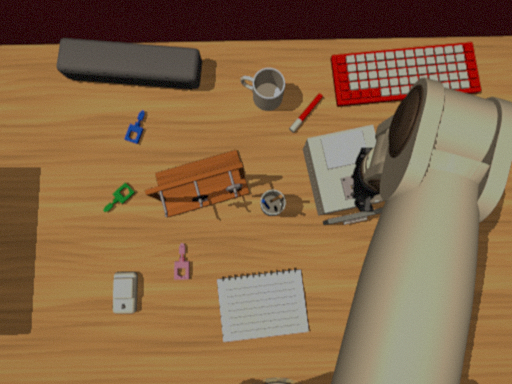

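View pics/s12.png

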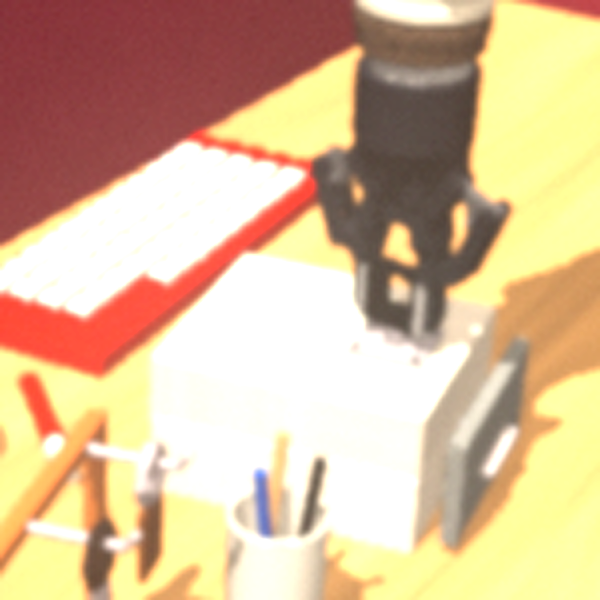

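Torque rises steeply at the stop (0.44 N m). The drawer front is out and no longer moving, the ring key and tag still hang, and the pot stands at (273,202) as before. Handing in while holding.

```bash
python3 -c "
from workcell import bot
print(bot.job_done())"
```

```text
the job is handed in; nothing more can be done
None
```

The square-headed key is fully home in the lock and turned clockwise to its stop. The arm is still gripping it there at 100 N with about 12 N downward, so you can pull the drawer. I handed the job in at about 16 s; no verdict came back.

**Insertion:** I lifted the key about 11 mm, drew it off the left peg and pushed it past the pins. It stopped hard at the expected height: 10 N more moved it only 0.3 mm.

**Turn:** The gripper turned about 105° from its starting angle. That is more than the roughly 92–97° the key should need. I put the extra down to give in the grip and lock after reaching the stop. The torque supports this: it rose steeply from 0.12 to 0.44 N m over the last 8° while the drawer front no longer moved in the pictures.

**Surroundings:** The last pictures show the drawer front pushed out, the round-headed key and tag still hanging, the pen pot in place and the look-alikes untouched.

**Disagreements:** The top and wrist cameras disagreed by about 1 mm on the lock's position; I used the wrist view. I saw no clear pin resistance in the force readings, but those came only at the end of each move. Side forces reached about 10 N while pressing home, and I relaxed them before turning.

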